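Press a lamp driver's cover flush on the bench press

ROBOT

A 7-joint arm with a two-finger parallel gripper is mounted at the origin on the work surface. World frame = base frame: x ahead of the robot, y to its left, z up, the work surface at z = 0. Lengths are in m, angles in rad, forces in N, time in s.
With the tool pointing down it reaches from about 0.425 to 0.925 m from the base axis. Payload 6.8 kg.
Tool frame: the origin (TCP) lies at the very end of the fingers, on their centre line; the grasp point (between the pads) lies bot.grip_depth behind it (bot.grip_depth is the distance from the TCP to the grasp point, in m); z points along the fingers, y is the line along which they close (so a half turn about z gives the same grasp; the last joint's range is limited). The gripper opens to 85 mm and grips with 20 to 120 N. Pads are 22 mm wide; open, the fingers measure 114 mm over their backs; the gripper's body (76 mm by 85 mm) begins 54 mm behind the grasp point. The pads swing forward as they close: fully open they stand 13 mm farther back than shut.
Start: joints at [-1.437, 0.477, 0.022, 1.555, -0.011, 1.109, -0.083], TCP at [0.162, 0.655, 0.231] pointing down, gripper open.
Joint ranges: [-2.96, 2.96], [-0.34, 2.1], [-1.41, 1.46], [0.24, 2.44], [-1.37, 4.51], [0.17, 1.92], [-2.96, 2.96]. Speed limits (rad/s): [2.39, 2.39, 3.14, 3.14, 3.14, 3.14, 3.14].

INTERFACE

Orientations are given as a unit quaternion [w, x, y, z].
In Python, from station import bot gives the robot as it stands.
- The arm moves only by the tool send_rows, never from a script. Its arguments are lists of equal length, an entry for each row: "slide": the shift along the tool's x, y, z in mm, a list of three; "roll": the turn about the tool's z in degrees; "claw": the opening, from 0 (shut) to 1 (fully open). A call has exactly 8 rows; each row is the pose to reach, as a shift and turn from the pose commanded when the call began, along the tool's axes at that moment; what a row does not reach only later rows make up. A row lasts 1/12 s, in which the tool goes at most 41.7 mm and 7.16 degrees, less where a joint would pass 70% of its speed; a pose out of reach is approached as far as the arm can. A call with a gripper value outside its range is refused whole. The fingers move at their own pace and stop on an object; "force" is the grip in N (left out, the last holds). Time passes only in rows, so rows that repeat a pose let the fingers close, or fill a call up. It gives the time, the measured TCP pose, the force, the opening and the grip force at its end, in the units of the state.
- bot.get_obs(): the state, without advancing time (a new reading comes with each control period).
- bot.read_camera(name): name is "side" or "top" or "wrist"; returns the picture (384x512x3 uint8, red, green, blue); there is no depth.
- bot.camera_model(name): a dict with "camera_matrix" (3x3 intrinsics, pixels), "D" ([k1, k2, p1, p2, k3] as OpenCV has them; the pictures are not rectified), "camera_from_world" (4x4, takes a point from world to camera coordinates). Camera axes: x right, y down, z forward; pixel columns grow to the right and rows downward; lengths in m; the calibration is good to about 2 mm. A picture is of the moment at which its call begins: read the wrist's pose just before it. camera_model takes no time and is no camera call; for the wrist camera it gives the pose at the moment of the call.
- bot.hand_in(): hands the job in; it is judged then, once.
The state is a dict: "t": time; "q": joint angles; "joint_vel": joint speeds; "joint_torque": joint torques, N m; "eef_pos": TCP position; "tool_rot": TCP orientation; "contact_force": force on the tool from outside, world axes, zero at the start; "torque": the same for the moment, N m; "gripper_width": opening from 0.0 (shut) to 1.0 (fully open); "grasp_force": force on a finger pad.
Only numpy, scipy, OpenCV 4.12 (cv2) and the standard library are available. Lean on these libraries where they do the work, as an engineer would, in place of code of your own. Each camera call takes 0.05 s, during which the arm holds its last target. There are 200 camera calls.

TASK

The housing in the press's sliding nest still has its orange cover standing proud. Push the carriage fully home under the ram, swing the red lever down to its stop and hold it there for a moment so that the cover is pressed flush, ease the lever back up with the hand (do not let it fly back), then pull the carriage fully out to its outer stop with the housing still sitting in its nest. Work the lever only while the carriage is home, and leave the other things on the bench where they are.

Things in the scene. Friction and masses are not known exactly. Their poses are not given: they have to be found in the camera images.
- press: blue bench press, fixed to the bench: base plate 190 x 310 x 15 mm, C-frame 235 mm high whose column (50 x 65 mm) stands 82 mm to +x of the origin and whose head (65 mm wide, z 145 to 235 mm) reaches over the carriage to 38 mm on the -x side. Origin on the bench under the ram axis; its x points away from the open front, its y along the carriage's slide (towards the outer stop), z up
- lever (a joint): angle of the lever (rad): 0 = up at rest, 0.90 = fully down on its stop. A spring returns it to 0; about 4 to 12 N at the bar pushes it down. It drives the ram, a 44 mm black disc which comes down 26 mm
- lever_bar (a point): centre of the lever's red cross bar, 24 mm diameter, 100 mm long, lying along the press's x axis at the end of the 200 mm lever arm (steel rod, 14 mm). The bar is 305 mm above the bench when up, and comes down to about 132 mm. The lever points to the press's -y side, 35 degrees above level when up
- lever_pivot (a point): centre of the lever's hinge on the front of the press's head, 190 mm above the bench. The hinge axis is the press's x axis; a positive turn about it lowers the bar
- carriage (a joint): position of the carriage (m): 0 = fully out against its outer stop (where it starts), 0.12 = home against its inner stop, the nest centre under the ram; it slides towards press -y as the value grows, with about 2 N of friction and stays where it is left
- carriage_grip (a point): point on the carriage's black upright handle tab, 135 mm from the nest centre towards press +y. The tab is 18 mm thick (press x), 30 mm long (press y), from 24 to 86 mm above the bench; this point is on its centre line 86 mm above the bench, on its top face
- nest (a point): centre of the nest's floor on the carriage (aluminium plate 80 x 120 mm with low walls 12 mm high), 34 mm above the bench; moves with the carriage; axes as the press
- housing: white lamp driver housing, 56 mm (x) x 90 mm (y) x 28 mm high, with an orange cover 6 mm thick on top, lying loose in the nest; origin at its underside centre
- cover (a joint): how far the orange cover has been pressed down onto the housing (m): 0 = standing 8 mm proud, 0.008 = flush; it stays where it is pressed
- finished0: a finished housing (white, orange cover already flush), 56 x 90 x 34 mm, standing on the mat behind the carriage; origin at its underside centre. Leave alone
- finished1: a second finished housing, same as finished0. Leave alone
- spool: green spool, 64 mm diameter, 62 mm high, upright beyond the lever's end; origin at its underside centre. Leave alone
- flux: yellow bottle with red cap, 44 mm diameter, 110 mm high, upright behind the lever; origin at its underside centre. Leave alone
- screwdriver: screwdriver 180 mm long lying on the mat on the robot's side of the press; origin at its middle. Leave alone
- red_tray: red open tray of small white parts, 140 x 100 x 40 mm, beyond the carriage's outer end; origin at its underside centre. Leave alone
Not all that is in view belongs to the job. Leave any blue look-alike of the housing alone.

How it is judged:
On the way, in this order (a step that is already met when the one before it is completed fails the run):
1. the carriage is home under the ram (within 4 mm of its stop) (value of joint carriage above 0.116 m), for 0.2 s.
2. with the carriage home, the lever is held down at its stop (past 0.86 rad) and the cover is flush (past 6.5 mm) (value of joint lever above 0.86 rad and value of joint cover above 0.0065 m and value of joint carriage above 0.114 m), for 0.3 s.
3. the lever is back up (under 0.06 rad) (value of joint lever below 0.06 rad), for 0.2 s.
At the end, for the whole second after the job is handed in: Carriage out within 4 mm of its outer stop, lever up (under 0.06 rad), cover pressed down over 6.5 of its 8 mm, housing at rest in the nest (origin within 6 mm of the nest centre sideways, under 5 mm above its floor, tilt under 0.06 rad), the other things moved at most 30 mm (value of joint carriage below 0.004 m and value of joint lever below 0.06 rad and value of joint cover above 0.0065 m and horizontal distance between housing and nest below 0.006 m and z of housing in the frame of nest below 0.005 m and angle between housing's own z axis and vertical below 0.06 rad and linear speed of housing below 0.02 m/s); the robot touches nothing.
It fails at once if the lever is worked (past 0.25 rad) while the carriage is more than 6 mm from home (value of joint lever above 0.25 rad and value of joint carriage below 0.114 m).
It fails at once if the lever flies back (returns faster than 2 rad/s) (velocity of joint lever below -2 rad/s).
It fails at once if one of the other things is moved by more than 30 mm (distance of any of finished0, finished1, spool, flux, screwdriver, red_tray from where it was at the start of the episode above 0.03 m).
It also fails if it takes over 72 s, if anything falls off the work surface, if the arm or the gripper's body presses on something with over 40 N, if the wrist force passes 120 N, or if a joint passes its speed limit or range.

## Working session

There is one attempt and no reset: what is moved stays moved. The work goes in short steps, Python scripts to look and compute and a tool call to move; the robot and the scene stay as the last step left them, time stands still between calls to the robot, and variables do not carry over. Pictures are saved under pics/ and viewed, at most 10 in all, crops included, and the job is handed in when it is done.

Besides the shell and the picture viewer there is one more tool, called after "Call:" by a JSON object that holds its "method" and its "body", one argument or row to a line. send_rows: Moves the arm, as the interface text tells. Its arguments: {"type":"object","properties":{"slide":{"type":"array","items":{"type":"array","items":{"type":"number"}}},"roll":{"type":"array","items":{"type":"number"}},"claw":{"type":"array","items":{"type":"number"}},"force":{"type":"number"}},"required":["slide","roll","claw"]}

```bash
mkdir -p pics; ls
python3 - <<'E'
from station import bot
import cv2,numpy as np
o=bot.get_obs();print({k:np.round(v,3).tolist() for k,v in o.items()},bot.grip_depth)
for n in("side","top"):
    im=bot.read_camera(n);cv2.imwrite(f"pics/{n}0.png",im[:,:,::-1])
    m=bot.camera_model(n);print(n,np.round(m["camera_matrix"],1).tolist(),m["D"],np.round(m["camera_from_world"],3).tolist())
E
```

```text
pics
{'t': 0.0, 'q': [-1.437, 0.478, 0.022, 1.556, -0.011, 1.109, -0.083], 'joint_vel': [0.001, -0.0, 0.002, 0.001, 0.0, -0.001, 0.0], 'joint_torque': [0.001, -59.647, 1.609, -28.119, 0.012, 0.01, 0.0], 'eef_pos': [0.161, 0.655, 0.23], 'tool_rot': [-0.0, 0.121, 0.993, -0.001], 'contact_force': [-0.265, 0.369, -0.014], 'torque': [0.062, 0.022, 0.021], 'grasp_force': 0.0, 'gripper_width': 1.005} 0.0187
side [[365.9, 0.0, 252.0], [0.0, 365.9, 200.2], [0.0, 0.0, 1.0]] [-0.03812706  0.          0.          0.          0.        ] [[-0.996, -0.086, -0.006, 0.528], [-0.058, 0.718, -0.694, 0.14], [0.064, -0.691, -0.72, 1.088], [0.0, 0.0, 0.0, 1.0]]
top [[429.0, 0.0, 258.2], [0.0, 429.0, 191.4], [0.0, 0.0, 1.0]] [-0.08572089  0.          0.          0.          0.        ] [[0.026, -0.999, 0.023, 0.004], [-0.992, -0.028, -0.122, 0.544], [0.122, -0.019, -0.992, 1.395], [0.0, 0.0, 0.0, 1.0]]
```

View pics/top0.png

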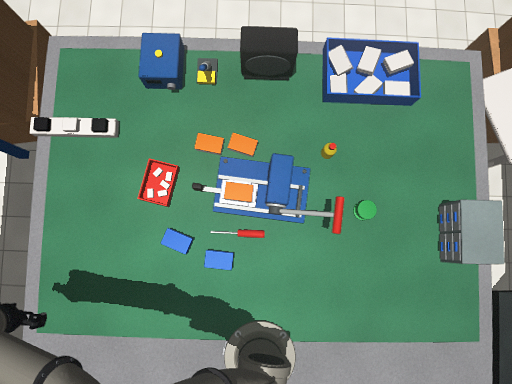

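View pics/side0.png

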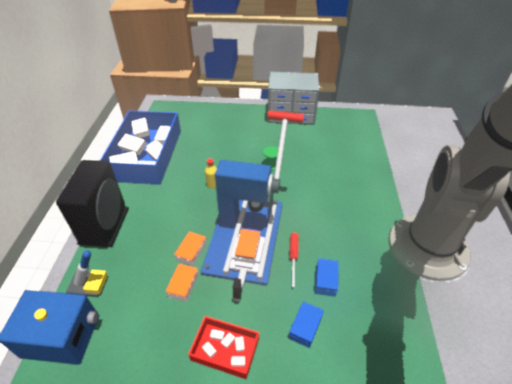

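The top view shows the tab at (198,187), the red bar at (338,215) and the housing in the nest at (238,191). Possible mix-ups:
- Orange finished housings at (209,143) and (242,144).
- Blue look-alikes at (177,240) and (219,260).
- Red tray at (158,183) and red screwdriver handle at (250,234), which could pass for the red bar.

I choose the cover at (238,191), since it sits in the nest between the tab and the head.

```bash
cat > h.py <<'E'
from station import bot
import cv2,numpy as np
def ray(n,p):
    m=bot.camera_model(n);T=np.array(m["camera_from_world"]);R,t=T[:3,:3],T[:3,3]
    u=cv2.undistortPoints(np.array([[p]],float),np.array(m["camera_matrix"]),np.array(m["D"]))[0,0]
    return -R.T@t,R.T@np.array([u[0],u[1],1])
def onplane(n,p,z):
    c,d=ray(n,p);return c+d*(z-c[2])/d[2]
def tri(a,b):
    c1,d1=ray("top",a);c2,d2=ray("side",b)
    s=np.linalg.lstsq(np.c_[d1,-d2],c2-c1,rcond=None)[0]
    p,q=c1+d1*s[0],c2+d2*s[1];return (p+q)/2,np.linalg.norm(p-q)
def blob(im,kind,box):
    h=cv2.cvtColor(im,cv2.COLOR_RGB2HSV).astype(int);H,S,V=h[...,0],h[...,1],h[...,2]
    m={"red":((H<6)|(H>174))&(S>140)&(V>90),"orange":(H>7)&(H<18)&(S>140)&(V>120),"black":(V<60)}[kind]
    x0,y0,x1,y1=box;k=np.zeros(m.shape,np.uint8);k[y0:y1,x0:x1]=m[y0:y1,x0:x1]
    n,l,s,c=cv2.connectedComponentsWithStats(k);i=1+np.argmax(s[1:,4])
    pts=np.argwhere(l==i)[:,::-1].astype(np.float32);return c[i],cv2.minAreaRect(pts),s[i]
E
python3 - <<'E'
from h import *
t,s=bot.read_camera("top"),bot.read_camera("side")
for n,im,bs in(("top",t,{"black":(185,175,212,200),"red":(328,190,348,240),"orange":(220,178,260,206)}),("side",s,{"black":(228,275,246,303),"red":(262,105,310,125),"orange":(232,228,262,262)})):
    for k,b in bs.items():
        c,r,st=blob(im,k,b);print(n,k,c.round(1),np.round(cv2.boxPoints(r),1).tolist(),st)
a=cv2.resize(t[165:245,170:350],None,fx=4,fy=4,interpolation=cv2.INTER_CUBIC)
b=cv2.resize(s[200:310,190:290],None,fx=2.4,fy=2.4,interpolation=cv2.INTER_CUBIC)
o=np.zeros((a.shape[0]+b.shape[0],720,3),np.uint8);o[:a.shape[0]]=a;o[a.shape[0]:,:b.shape[1]]=b
cv2.imwrite("pics/crop1.png",o[:,:,::-1])
E
```

```text
top black [198.6 187.7] [[192.8000030517578, 188.60000610351562], [194.89999389648438, 182.3000030517578], [203.3000030517578, 185.10000610351562], [201.1999969482422, 191.39999389648438]] [193 183  10   9  34]
top red [337.8 214.8] [[331.79998779296875, 232.5], [335.8999938964844, 196.1999969482422], [343.79998779296875, 197.10000610351562], [339.70001220703125, 233.39999389648438]] [333 197  11  37 290]
top orange [238.3 191.4] [[223.60000610351562, 197.89999389648438], [225.8000030517578, 181.1999969482422], [253.0, 184.8000030517578], [250.8000030517578, 201.60000610351562]] [224 182  29  20 465]
side black [236.7 293. ] [[234.0, 289.0], [240.0, 289.0], [240.0, 297.0], [234.0, 297.0]] [234 289   7   9  50]
side red [285.2 115.6] [[267.20001220703125, 117.19999694824219], [268.20001220703125, 109.5999984741211], [302.6000061035156, 114.0], [301.70001220703125, 121.5]] [268 111  35  11 249]
side orange [247.3 243.5] [[235.1999969482422, 254.60000610351562], [240.8000030517578, 228.39999389648438], [259.20001220703125, 232.3000030517578], [253.6999969482422, 258.5]] [236 230  23  28 485]
```

View pics/crop1.png

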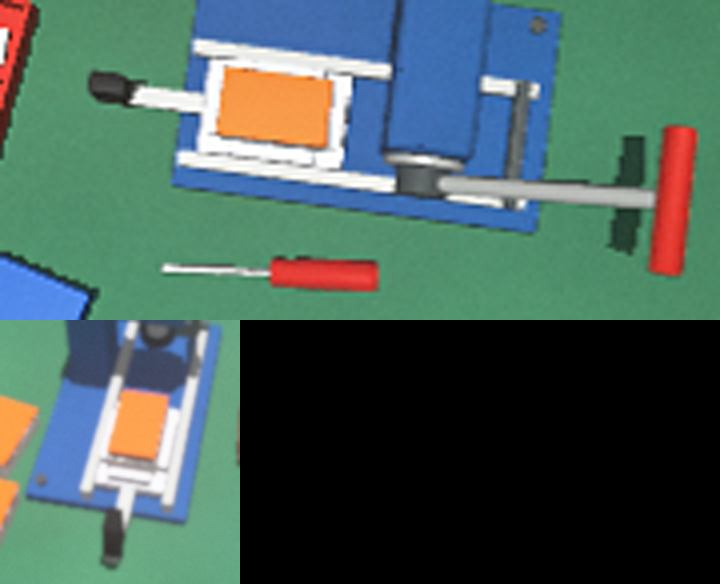

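Confirmed: the crop shows the orange cover in the white nest at about (238,191), the black tab at about (197,186.5) and the red bar at the end of the lever.

Run:
```python
from h import *
tab=onplane("top",(196.9,186.5),.086);cov=onplane("top",(238.3,191.4),.076);cs=onplane("side",(247.3,243.5),.076)
bar,e=tri((337.8,214.8),(285.2,115.6));b2=onplane("top",(337.8,214.8),.31);b3=onplane("side",(285.2,115.6),.31)
e1=onplane("top",((331.8+339.7)/2,233),.31);e2=onplane("top",((335.9+343.8)/2,196.65),.31)
print("tab",tab,"cov",cov,cs,np.linalg.norm((tab-cov)[:2]),"bar",bar,e,b2,b3)
d=(tab-cov)[:2];dx=(e2-e1)[:2];print("yaw from y",np.degrees(np.arctan2(-d[0],d[1])),"from bar",np.degrees(np.arctan2(dx[1],dx[0])),np.linalg.norm(dx))
# cover long edges
P=[onplane("top",p,.076) for p in((223.6,197.9),(225.8,181.2),(253,184.8),(250.8,201.6))]
for i,j in((3,0),(2,1)):
    v=(P[j]-P[i])[:2];print("cover yaw",np.degrees(np.arctan2(-v[0],v[1])),np.linalg.norm(v))
o=bot.get_obs();w=o["tool_rot"]
from scipy.spatial.transform import Rotation as R
M=R.from_quat(np.r_[w[1:],w[0]]).as_matrix();print(M.round(3),o["eef_pos"],M.T@(tab-o["eef_pos"]))
```

```text
tab [0.54748465 0.2159365  0.086     ] cov [0.53666711 0.08311739 0.076     ] [0.53511476 0.08746882 0.076     ] 0.13325890913407193 bar [ 0.45181565 -0.19158052  0.30898583] 0.0015547871937264602 [ 0.45251862 -0.19144032  0.31      ] [ 0.45106988 -0.18985096  0.31      ]
yaw from y -4.656214674343034 from bar -6.208854629754653 0.09845608427290371
cover yaw -6.172137045382741 0.0883374249270435
cover yaw -5.967664506163082 0.08872388111293855
[[-0.971  0.239 -0.   ]
 [ 0.239  0.971 -0.001]
 [-0.    -0.001 -1.   ]] [0.16154205 0.6550142  0.23069664] [-0.47983709 -0.33372839  0.14511984]
```

Call:
{"method": "send_rows", "body": {
  "slide": [
    [-20,-14,0],
    [-50,-35,0],
    [-80,-56,0],
    [-110,-77,0],
    [-140,-98,0],
    [-175,-121,0],
    [-210,-145,0],
    [-240,-166,0]
  ],
  "roll": [5,10,15,20,25,30,36,41],
  "claw": [1,1,1,1,1,1,1,1]
}}

```text
t: 0.87
eef_pos: [0.3564, 0.4344, 0.2314]
tool_rot: [0.0, 0.463, 0.886, -0.0]
contact_force: [1.2, 0.4, 0.0]
gripper_width: 0.999
grasp_force: 0.0
```

Call:
{"method": "send_rows", "body": {
  "slide": [
    [-36,4,0],
    [-75,8,0],
    [-114,13,0],
    [-153,17,0],
    [-192,22,0],
    [-230,26,0],
    [-265,30,0],
    [-289,33,0]
  ],
  "roll": [5,10,15,20,25,30,36,41],
  "claw": [1,1,1,1,1,1,1,1]
}}

```text
t: 1.53
eef_pos: [0.5503, 0.2156, 0.2316]
tool_rot: [0.001, 0.745, 0.667, 0.0]
contact_force: [0.4, -0.6, 0.5]
gripper_width: 1.001
grasp_force: 0.0
```

Run:
```python
from h import *
o=bot.get_obs();print(o["eef_pos"],o["tool_rot"]);m=bot.camera_model("wrist")
im=bot.read_camera("wrist");cv2.imwrite("pics/w1.png",im[:,:,::-1])
T=np.array(m["camera_from_world"]);r=cv2.Rodrigues(T[:3,:3])[0]
print(cv2.projectPoints(np.array([[.5485,.217,.086]]),r,T[:3,3],np.array(m["camera_matrix"]),np.array(m["D"]))[0])
```

```text
[0.55029152 0.21559816 0.23156999] [7.34115242e-04 7.45188092e-01 6.66853924e-01 1.11255149e-04]
[[[249.90600602 172.61292526]]]
```

View pics/w1.png

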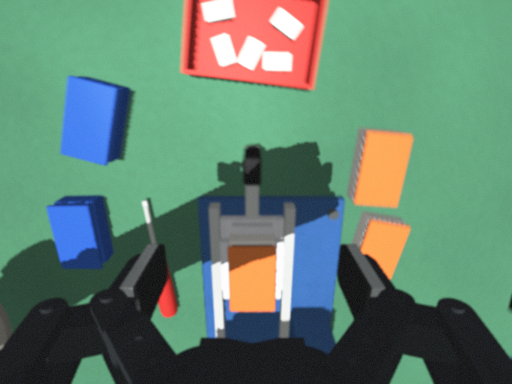

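Run:
```python
from h import *
print(ray("wrist",(256,192)))
im=cv2.imread("pics/w1.png")[:,:,::-1].copy()
g=im[140:192,240:268].max(2);print(g[::3,::2])
for p in((245,147),(261,147),(253,152),(253,160),(253,165),(253,172)):print(p,onplane("wrist",p,.086))
```

```text
(array([0.56252365, 0.29248766, 0.37437021]), array([-0.02432843, -0.32973728, -0.94398931]))
[[186 189 189 192 189 188 189 191 190 186 187 185 186 184]
 [186 188 186 185 177 168 166 162 154 147 171 187 187 184]
 [187 185 169 132 100  80  68  69  80  89  96 137 167 185]
 [187 173 130  73  34  28  29  18  19  37  69  79 103 148]
 [188 174 122  46  20  24  20  20  25  31  59  73  78  79]
 [183 164 106  38  26  25  26  27  26  27  53  74  79  77]
 [183 151  98  52  50  48  45  48  44  42  48  72  76  80]
 [161 120  64  63  67  64  65  66  62  54  52  69  76  77]
 [ 79  66  56  64  70  66  68  65  48  28  43  69  77  77]
 [109  90  55  60  68  66  58  43  26  28  46  71  75  78]
 [111 105  53  58  61  46  26  23  24  27  46  71  82  76]
 [ 76  66  42  42  39  27  24  25  26  20  47  71  77  79]
 [ 76  64  41  22  21  25  22  25  28  26  48  67  77  76]
 [ 74  64  35  23  26  27  25  15  24  23  42  69  75  76]
 [ 79  65  38  24  30  22  27  21  24  27  50  71  75  75]
 [ 72  74  78  79  78  77  79  81  78  72  69  73  77  77]
 [ 77  75  88 108 116 118 118 117 113 103  81  78  73  74]
 [ 76  72  84 106 119 118 115 117 115 102  79  79  74  75]]
(245, 147) [0.5498764  0.23882317 0.086     ]
(261, 147) [0.56523728 0.2369604  0.086     ]
(253, 152) [0.55697099 0.23300936 0.086     ]
(253, 160) [0.55602308 0.22510077 0.086     ]
(253, 165) [0.55542294 0.22009327 0.086     ]
(253, 172) [0.55457244 0.21299609 0.086     ]
```

The wrist view shows the tab at about (252,172), with the tool centred over it. Next I go down and grip it.

Call:
{"method": "send_rows", "body": {
  "slide": [
    [0,0,25],
    [0,0,55],
    [0,0,85],
    [0,0,115],
    [0,0,140],
    [0,0,160],
    [0,0,175],
    [0,0,183]
  ],
  "roll": [0,0,0,0,0,0,0,0],
  "claw": [1,1,1,1,1,1,1,1]
}}

```text
t: 2.25
eef_pos: [0.5467, 0.2193, 0.046]
tool_rot: [-0.0, 0.742, 0.67, -0.002]
contact_force: [-1.0, -0.2, 0.2]
gripper_width: 0.998
grasp_force: 0.0
```

Call:
{"method": "send_rows", "body": {
  "slide": [
    [0,0,0],
    [0,0,0],
    [0,0,0],
    [0,0,0],
    [0,0,0],
    [0,0,0],
    [0,0,0],
    [0,0,0]
  ],
  "roll": [0,0,0,0,0,0,0,0],
  "claw": [0.7,0.6,0.5,0.4,0.3,0.2,0.1,0],
  "force": 30
}}

```text
t: 2.92
eef_pos: [0.5494, 0.2196, 0.0493]
tool_rot: [0.0, 0.742, 0.67, 0.001]
contact_force: [2.4, 0.3, 5.1]
gripper_width: 0.206
grasp_force: 30.0
```

Call:
{"method": "send_rows", "body": {
  "slide": [
    [-5,0,0],
    [-15,0,0],
    [-28,0,0],
    [-41,0,0],
    [-54,0,0],
    [-67,0,0],
    [-77,0,0],
    [-82,0,0]
  ],
  "roll": [0,0,0,0,0,0,0,0],
  "claw": [0,0,0,0,0,0,0,0]
}}

```text
t: 3.58
eef_pos: [0.5407, 0.1367, 0.0492]
tool_rot: [0.0, 0.743, 0.67, 0.001]
contact_force: [1.6, 2.0, 7.5]
gripper_width: 0.208
grasp_force: 30.2
```

Call:
{"method": "send_rows", "body": {
  "slide": [
    [-6,0,0],
    [-14,0,0],
    [-22,0,0],
    [-29,0,0],
    [-35,0,0],
    [-39,0,0],
    [-41,0,0],
    [-41,0,0]
  ],
  "roll": [0,0,0,0,0,0,0,0],
  "claw": [0,0,0,0,0,0,0,0]
}}

```text
t: 4.25
eef_pos: [0.5369, 0.1003, 0.0492]
tool_rot: [-0.001, 0.742, 0.671, 0.002]
contact_force: [1.9, 7.9, 5.7]
gripper_width: 0.207
grasp_force: 30.2
```

Call:
{"method": "send_rows", "body": {
  "slide": [
    [-1,0,0],
    [-2,0,0],
    [-3,0,0],
    [-4,0,0],
    [-4,0,0],
    [-4,0,0],
    [-4,0,0],
    [-4,0,0]
  ],
  "roll": [0,0,0,0,0,0,0,0],
  "claw": [0,0,0,0,0,0,0,0]
}}

```text
t: 4.92
eef_pos: [0.537, 0.1002, 0.0493]
tool_rot: [-0.002, 0.741, 0.672, 0.004]
contact_force: [3.8, 16.9, 3.5]
gripper_width: 0.205
grasp_force: 30.2
```

At the inner stop: the force rose and the tool stopped moving. I release, rise and go to the lever.

Call:
{"method": "send_rows", "body": {
  "slide": [
    [2,0,0],
    [3,0,0],
    [3,0,0],
    [3,0,0],
    [3,0,0],
    [3,0,0],
    [3,0,0],
    [3,0,0]
  ],
  "roll": [0,0,0,0,0,0,0,0],
  "claw": [0,0,0.3,0.6,1,1,1,1]
}}

```text
t: 5.58
eef_pos: [0.5353, 0.0956, 0.0481]
tool_rot: [-0.0, 0.743, 0.67, -0.0]
contact_force: [-0.3, -0.8, 0.0]
gripper_width: 0.983
grasp_force: 0.0
```

Call:
{"method": "send_rows", "body": {
  "slide": [
    [0,0,-20],
    [0,0,-60],
    [0,0,-100],
    [0,0,-140],
    [0,0,-180],
    [0,0,-220],
    [0,0,-260],
    [0,0,-300]
  ],
  "roll": [0,0,0,0,0,0,0,0],
  "claw": [1,1,1,1,0.8,0.5,0.2,0]
}}

```text
t: 6.25
eef_pos: [0.535, 0.0955, 0.3503]
tool_rot: [-0.0, 0.743, 0.67, 0.0]
contact_force: [0.8, 0.2, -0.3]
gripper_width: 0.453
grasp_force: 0.0
```

Run:
```python
from h import *
from scipy.spatial.transform import Rotation as R
t=bot.read_camera("top");s=bot.read_camera("side");o=bot.get_obs()
w=o["tool_rot"];M=R.from_quat(np.r_[w[1:],w[0]]).as_matrix();p=o["eef_pos"];print(p,o["gripper_width"])
b=np.array([.452,-.191,.305]);print("to bar centre",M.T@(b-p))
o2=np.hstack([t[150:260,160:400],cv2.resize(s[90:310,180:320],(70,110))])
cv2.imwrite("pics/c2.png",cv2.resize(o2,None,fx=2.5,fy=2.5)[:,:,::-1])
```

```text
[0.53874539 0.0960036  0.35507129] 0.269616055982965
to bar centre [-0.29468034 -0.05727454  0.0478131 ]
```

View pics/c2.png

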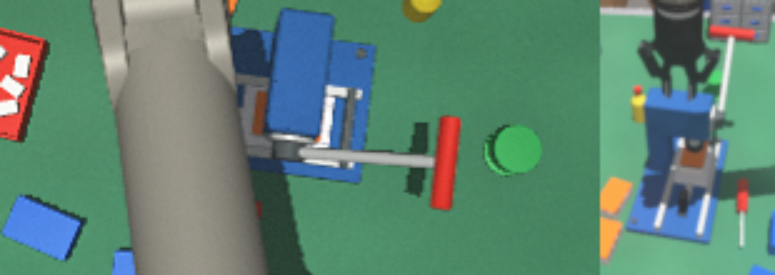

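The carriage is home: only a sliver of the cover shows beside the head. The bar is still up, so I move over it.

Call:
{"method": "send_rows", "body": {
  "slide": [
    [-30,-6,0],
    [-68,-13,0],
    [-106,-20,0],
    [-144,-27,0],
    [-182,-34,0],
    [-220,-41,0],
    [-260,-49,0],
    [-293,-55,0]
  ],
  "roll": [0,0,0,0,0,0,0,0],
  "claw": [0,0,0,0,0,0,0,0]
}}

```text
t: 7.02
eef_pos: [0.4491, -0.1926, 0.3479]
tool_rot: [-0.0, 0.743, 0.669, 0.0]
contact_force: [1.3, -0.7, 0.7]
gripper_width: 0.006
grasp_force: 0.0
```

Run:
```python
from h import *
from scipy.spatial.transform import Rotation as R
s=bot.read_camera("side");w_=bot.read_camera("wrist");o=bot.get_obs()
w=o["tool_rot"];M=R.from_quat(np.r_[w[1:],w[0]]).as_matrix();p=o["eef_pos"];print(p,o["gripper_width"])
b=np.array([.452,-.191,.305]);print("to bar centre",M.T@(b-p))
cv2.imwrite("pics/c3.png",np.hstack([cv2.resize(s[60:200,200:340],(384,384)),cv2.resize(w_,(400,384))])[:,:,::-1])
```

```text
[ 0.44798136 -0.19598878  0.34823729] 0.0041029565387058035
to bar centre [0.00545005 0.00342911 0.04323238]
```

View pics/c3.png

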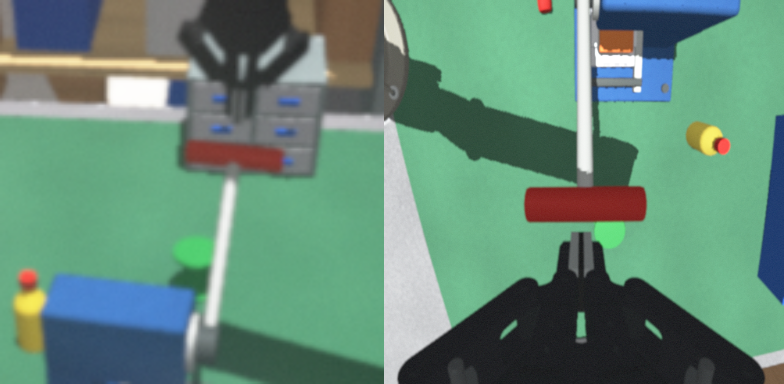

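The fingertips are centred just above the bar (side and wrist views), so I approach and press along the arc.

Call:
{"method": "send_rows", "body": {
  "slide": [
    [2,2,10],
    [4,3,20],
    [4,3,28],
    [3,3,32],
    [2,3,34],
    [1,3,36],
    [0,3,38],
    [0,3,38]
  ],
  "roll": [0,0,0,0,0,0,0,0],
  "claw": [0,0,0,0,0,0,0,0]
}}

```text
t: 7.78
eef_pos: [0.454, -0.1901, 0.3101]
tool_rot: [-0.0, 0.742, 0.67, -0.0]
contact_force: [-0.3, 1.0, 1.2]
gripper_width: 0.001
grasp_force: 0.5
```

Call:
{"method": "send_rows", "body": {
  "slide": [
    [-4,0,6],
    [-8,0,13],
    [-12,0,20],
    [-16,0,28],
    [-20,0,37],
    [-23,0,45],
    [-25,0,52],
    [-27,0,58]
  ],
  "roll": [0,0,0,0,0,0,0,0],
  "claw": [0,0,0,0,0,0,0,0]
}}

```text
t: 8.45
eef_pos: [0.4514, -0.2186, 0.2517]
tool_rot: [0.001, 0.743, 0.67, -0.0]
contact_force: [0.9, -3.5, 5.0]
gripper_width: 0.001
grasp_force: 2.7
```

Call:
{"method": "send_rows", "body": {
  "slide": [
    [-2,0,8],
    [-4,0,17],
    [-6,0,26],
    [-7,0,35],
    [-7,0,44],
    [-7,0,53],
    [-7,0,61],
    [-7,0,68]
  ],
  "roll": [0,0,0,0,0,0,0,0],
  "claw": [0,0,0,0,0,0,0,0]
}}

```text
t: 9.12
eef_pos: [0.4505, -0.2262, 0.184]
tool_rot: [0.001, 0.743, 0.669, -0.001]
contact_force: [-0.7, -4.1, 7.9]
gripper_width: -0.001
grasp_force: 4.2
```

Call:
{"method": "send_rows", "body": {
  "slide": [
    [0,0,6],
    [1,0,12],
    [2,0,18],
    [3,0,24],
    [4,0,29],
    [5,0,34],
    [6,0,38],
    [7,0,41]
  ],
  "roll": [0,0,0,0,0,0,0,0],
  "claw": [0,0,0,0,0,0,0,0]
}}

```text
t: 9.78
eef_pos: [0.4513, -0.22, 0.1436]
tool_rot: [0.002, 0.743, 0.669, -0.001]
contact_force: [-6.6, -5.7, 29.3]
gripper_width: -0.003
grasp_force: 14.6
```

Call:
{"method": "send_rows", "body": {
  "slide": [
    [0,0,1],
    [0,0,1],
    [0,0,1],
    [0,0,1],
    [0,0,1],
    [0,0,1],
    [0,0,1],
    [0,0,1]
  ],
  "roll": [0,0,0,0,0,0,0,0],
  "claw": [0,0,0,0,0,0,0,0]
}}

```text
t: 10.45
eef_pos: [0.4513, -0.2201, 0.1438]
tool_rot: [0.002, 0.743, 0.669, -0.0]
contact_force: [-5.6, -3.9, 24.5]
gripper_width: -0.002
grasp_force: 12.5
```

At the stop: z 0.144 with 25 N and no further motion, held over 0.6 s. Now I ease the lever up along the arc.

Call:
{"method": "send_rows", "body": {
  "slide": [
    [0,0,-2],
    [-1,0,-6],
    [-2,0,-11],
    [-3,0,-17],
    [-4,0,-23],
    [-5,0,-29],
    [-6,0,-36],
    [-7,0,-43]
  ],
  "roll": [0,0,0,0,0,0,0,0],
  "claw": [0,0,0,0,0,0,0,0]
}}

```text
t: 11.12
eef_pos: [0.4505, -0.2243, 0.1852]
tool_rot: [0.0, 0.743, 0.67, 0.0]
contact_force: [1.3, 1.5, 6.1]
gripper_width: -0.0
grasp_force: 2.7
```

Call:
{"method": "send_rows", "body": {
  "slide": [
    [0,0,-8],
    [0,0,-16],
    [0,0,-24],
    [0,0,-32],
    [1,0,-41],
    [3,0,-50],
    [5,0,-59],
    [7,0,-68]
  ],
  "roll": [0,0,0,0,0,0,0,0],
  "claw": [0,0,0,0,0,0,0,0]
}}

```text
t: 11.78
eef_pos: [0.4508, -0.2165, 0.2539]
tool_rot: [-0.0, 0.742, 0.67, -0.0]
contact_force: [0.7, 1.1, 1.4]
gripper_width: -0.001
grasp_force: 1.0
```

Call:
{"method": "send_rows", "body": {
  "slide": [
    [3,0,-7],
    [6,0,-14],
    [9,0,-21],
    [12,0,-28],
    [15,0,-34],
    [18,0,-40],
    [21,0,-46],
    [23,0,-51]
  ],
  "roll": [0,0,0,0,0,0,0,0],
  "claw": [0,0,0,0,0,0,0,0]
}}

```text
t: 12.45
eef_pos: [0.4538, -0.1931, 0.3047]
tool_rot: [-0.0, 0.742, 0.67, 0.0]
contact_force: [-0.2, 0.8, 0.2]
gripper_width: -0.002
grasp_force: 0.3
```

Call:
{"method": "send_rows", "body": {
  "slide": [
    [2,0,-4],
    [4,0,-8],
    [5,0,-12],
    [5,0,-16],
    [5,0,-20],
    [5,0,-28],
    [5,0,-40],
    [5,0,-60]
  ],
  "roll": [0,0,0,0,0,0,0,0],
  "claw": [0,0,0,0,0,0,0,0]
}}

```text
t: 13.12
eef_pos: [0.4531, -0.189, 0.3639]
tool_rot: [-0.001, 0.742, 0.67, -0.001]
contact_force: [0.8, -0.1, -0.5]
gripper_width: -0.001
grasp_force: 0.0
```

Run:
```python
from h import *
from scipy.spatial.transform import Rotation as R
s=bot.read_camera("side");t=bot.read_camera("top");o=bot.get_obs()
print(blob(s,"red",(255,100,315,135))[0],o["eef_pos"],o["tool_rot"])
cv2.imwrite("pics/c4.png",np.hstack([cv2.resize(s[90:310,180:320],(380,590)),cv2.resize(t[150:260,160:360],(400,590))])[:,:,::-1])
w=o["tool_rot"];M=R.from_quat(np.r_[w[1:],w[0]]).as_matrix();p=o["eef_pos"]
print("to tab",M.T@(np.array([.5365,.0975,.35])-p))
```

```text
[285.39487179 116.09230769] [ 0.45537611 -0.18999503  0.36724605] [0.00179525 0.74249174 0.66985108 0.00152581]
to tab [0.29430326 0.05111883 0.01744602]
```

View pics/c4.png

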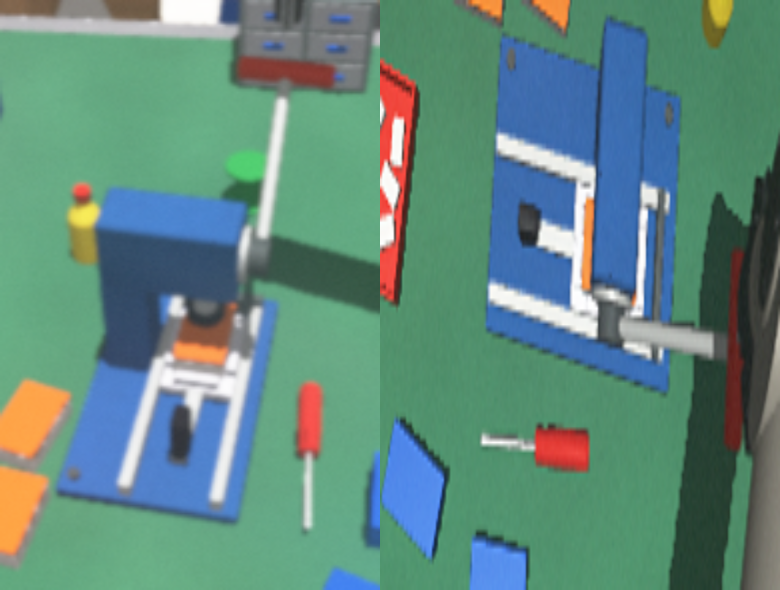

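The bar is back up at (285,116) in the side view, and the carriage is still home with the cover pressed. I go back to the tab.

Call:
{"method": "send_rows", "body": {
  "slide": [
    [30,5,0],
    [68,12,0],
    [106,18,0],
    [144,25,0],
    [182,32,0],
    [220,38,0],
    [260,45,0],
    [294,51,0]
  ],
  "roll": [0,0,0,0,0,0,0,0],
  "claw": [0,0,0,0.3,0.6,1,1,1]
}}

```text
t: 13.88
eef_pos: [0.5349, 0.1011, 0.364]
tool_rot: [-0.0, 0.742, 0.671, 0.0]
contact_force: [0.3, 0.2, 0.4]
gripper_width: 0.706
grasp_force: 0.0
```

Call:
{"method": "send_rows", "body": {
  "slide": [
    [0,0,20],
    [0,0,50],
    [0,0,80],
    [0,0,110],
    [0,0,140],
    [0,0,170],
    [0,0,195],
    [0,0,215]
  ],
  "roll": [0,0,0,0,0,0,0,0],
  "claw": [1,1,1,1,1,1,1,1]
}}

```text
t: 14.55
eef_pos: [0.5337, 0.0978, 0.1469]
tool_rot: [-0.0, 0.742, 0.67, -0.001]
contact_force: [-0.0, 0.7, 0.9]
gripper_width: 0.998
grasp_force: 0.0
```

Call:
{"method": "send_rows", "body": {
  "slide": [
    [1,1,15],
    [2,2,32],
    [2,2,50],
    [2,2,66],
    [2,2,80],
    [2,2,90],
    [2,2,98],
    [2,2,98]
  ],
  "roll": [0,0,0,0,0,0,0,0],
  "claw": [1,1,1,1,1,1,1,1]
}}

```text
t: 15.22
eef_pos: [0.5361, 0.0997, 0.0499]
tool_rot: [-0.0, 0.742, 0.67, -0.001]
contact_force: [-0.2, 0.3, -0.8]
gripper_width: 1.005
grasp_force: 0.0
```

Call:
{"method": "send_rows", "body": {
  "slide": [
    [0,0,0],
    [0,0,0],
    [0,0,0],
    [0,0,0],
    [0,0,0],
    [0,0,0],
    [0,0,0],
    [0,0,0]
  ],
  "roll": [0,0,0,0,0,0,0,0],
  "claw": [0.7,0.6,0.5,0.4,0.3,0.2,0.1,0],
  "force": 30
}}

```text
t: 15.88
eef_pos: [0.5369, 0.1001, 0.0517]
tool_rot: [-0.0, 0.742, 0.67, 0.0]
contact_force: [-2.1, 0.1, 6.0]
gripper_width: 0.207
grasp_force: 29.6
```

Call:
{"method": "send_rows", "body": {
  "slide": [
    [2,0,0],
    [7,0,0],
    [14,0,0],
    [22,0,0],
    [30,0,0],
    [38,0,0],
    [46,0,0],
    [54,0,0]
  ],
  "roll": [0,0,0,0,0,0,0,0],
  "claw": [0,0,0,0,0,0,0,0]
}}

```text
t: 16.55
eef_pos: [0.5424, 0.1532, 0.0517]
tool_rot: [0.0, 0.743, 0.67, -0.0]
contact_force: [-2.8, -2.8, 6.4]
gripper_width: 0.207
grasp_force: 29.8
```

Call:
{"method": "send_rows", "body": {
  "slide": [
    [8,0,0],
    [16,0,0],
    [24,0,0],
    [32,0,0],
    [40,0,0],
    [47,0,0],
    [53,0,0],
    [57,0,0]
  ],
  "roll": [0,0,0,0,0,0,0,0],
  "claw": [0,0,0,0,0,0,0,0]
}}

```text
t: 17.22
eef_pos: [0.5485, 0.2105, 0.0518]
tool_rot: [0.0, 0.742, 0.67, 0.0]
contact_force: [-2.4, -2.9, 5.6]
gripper_width: 0.205
grasp_force: 29.7
```

Call:
{"method": "send_rows", "body": {
  "slide": [
    [2,0,0],
    [4,0,0],
    [6,0,0],
    [8,0,0],
    [10,0,0],
    [11,0,0],
    [12,0,0],
    [12,0,0]
  ],
  "roll": [0,0,0,0,0,0,0,0],
  "claw": [0,0,0,0,0,0,0,0]
}}

```text
t: 17.88
eef_pos: [0.5494, 0.2195, 0.0517]
tool_rot: [0.001, 0.743, 0.669, -0.001]
contact_force: [-4.1, -7.2, 7.4]
gripper_width: 0.209
grasp_force: 30.1
```

At the outer stop, back at the starting pose with the force rising. I relax, release and retreat.

Call:
{"method": "send_rows", "body": {
  "slide": [
    [-1,0,0],
    [-2,0,0],
    [-2,0,0],
    [-2,0,0],
    [-2,0,0],
    [-2,0,0],
    [-2,0,0],
    [-2,0,0]
  ],
  "roll": [0,0,0,0,0,0,0,0],
  "claw": [0,0,0.3,0.6,1,1,1,1]
}}

```text
t: 18.55
eef_pos: [0.5493, 0.2204, 0.0512]
tool_rot: [-0.0, 0.742, 0.67, -0.0]
contact_force: [-0.4, -1.0, 0.3]
gripper_width: 0.981
grasp_force: 0.0
```

Call:
{"method": "send_rows", "body": {
  "slide": [
    [0,0,-15],
    [0,0,-45],
    [0,0,-80],
    [0,0,-115],
    [0,0,-150],
    [0,0,-185],
    [0,0,-215],
    [0,0,-235]
  ],
  "roll": [0,0,0,0,0,0,0,0],
  "claw": [1,1,1,1,1,1,1,1]
}}

```text
t: 19.22
eef_pos: [0.5503, 0.2204, 0.2899]
tool_rot: [0.0, 0.742, 0.67, 0.002]
contact_force: [0.0, 0.3, -0.0]
gripper_width: 0.995
grasp_force: 0.0
```

Call:
{"method": "send_rows", "body": {
  "slide": [
    [20,0,0],
    [50,0,0],
    [80,0,0],
    [110,0,0],
    [140,0,0],
    [165,0,0],
    [180,0,0],
    [180,0,0]
  ],
  "roll": [0,0,0,0,0,0,0,0],
  "claw": [1,1,1,1,1,1,1,1]
}}

```text
t: 19.88
eef_pos: [0.5657, 0.4049, 0.2843]
tool_rot: [-0.001, 0.74, 0.672, -0.001]
contact_force: [-1.3, 0.5, -0.8]
gripper_width: 1.0
grasp_force: 0.0
```

Run:
```python
from h import *
s=bot.read_camera("side");t=bot.read_camera("top")
print("bar",blob(s,"red",(255,100,315,135))[0],blob(t,"red",(320,185,360,245))[0])
print("cover side",blob(s,"orange",(232,225,262,265))[0],"top",blob(t,"orange",(220,175,262,208))[0],"tab",blob(t,"black",(185,175,212,200))[0],blob(s,"black",(228,275,246,303))[0])
for z in(.068,.076):print(z,onplane("top",blob(t,"orange",(220,175,262,208))[0],z),onplane("side",blob(s,"orange",(232,225,262,265))[0],z))
cv2.imwrite("pics/c5.png",np.hstack([cv2.resize(s[90:310,180:320],(380,590)),cv2.resize(t[130:270,130:400],(420,590))])[:,:,::-1])
```

```text
Traceback (most recent call last):
  File "h.py", line 17, in blob
    n,l,s,c=cv2.connectedComponentsWithStats(k);i=1+np.argmax(s[1:,4])
                                                    ~~~~~~~~~^^^^^^^^^
ValueError: attempt to get argmax of an empty sequence
```

Call:
{"method": "send_rows", "body": {
  "slide": [
    [20,-28,0],
    [40,-60,0],
    [60,-92,0],
    [80,-124,0],
    [100,-156,0],
    [120,-188,0],
    [138,-218,0],
    [150,-240,0]
  ],
  "roll": [0,0,0,0,0,0,0,0],
  "claw": [1,1,1,1,1,1,1,1]
}}

```text
t: 20.65
eef_pos: [0.3415, 0.574, 0.2862]
tool_rot: [-0.001, 0.742, 0.671, -0.0]
contact_force: [-0.1, 1.1, -0.2]
gripper_width: 1.0
grasp_force: 0.0
```

Run:
```python
from h import *
s=bot.read_camera("side");t=bot.read_camera("top")
cv2.imwrite("pics/c5.png",np.hstack([cv2.resize(s[90:310,180:320],(380,590)),cv2.resize(t[130:270,130:400],(420,590))])[:,:,::-1])
for n,im,k,b in(("side",s,"red",(255,100,315,135)),("top",t,"red",(320,185,360,245)),("side",s,"orange",(232,225,262,265)),("top",t,"orange",(220,175,262,208)),("top",t,"black",(185,175,212,200)),("side",s,"black",(228,275,246,303))):
    try:
        c=blob(im,k,b)[0];print(n,k,c,onplane(n,c,.068))
    except ValueError:print(n,k,"hidden")
```

```text
side red [285.21031746 115.57936508] [ 0.44509616 -0.5640097   0.068     ]
top red [337.816609   214.74048443] [ 0.47045703 -0.24182377  0.068     ]
side orange [247.37739872 245.04264392] [0.53509136 0.0867264  0.068     ]
top orange [238.26200873 191.61790393] [0.53692838 0.08343608 0.068     ]
top black [198.72727273 187.60606061] [0.54639062 0.21209521 0.068     ]
side black [236.53448276 293.03448276] [0.54801899 0.23711629 0.068     ]
```

View pics/c5.png

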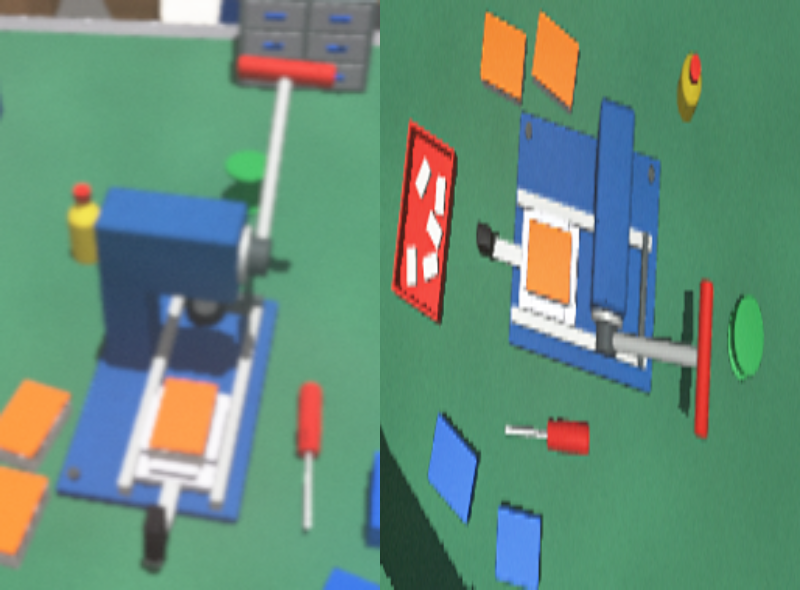

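The tab, bar and housing are back at their starting pixels, with the cover about 1.5 px lower in the side view, as an 8 mm press would give. Nothing else has moved, so I hand in.

```bash
python3 -c "
from station import bot
print(bot.hand_in())"
```

```text
the job is handed in; nothing more can be done
None
```

I pressed the cover, eased the lever back up by hand and pulled the carriage out to its outer stop with the housing still in its nest. The last pictures bear this out and show nothing else moved; I handed it in at about 21 s, and the hand-in returned no verdict.

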